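# Set the drilling template on the jig's two locating pins

## Robot

A 6-joint arm with a two-finger parallel gripper is mounted at the origin on the work surface. World frame = base frame: x ahead of the robot, y to its left, z up, the work surface at z = 0. Lengths are in mm, angles in rad, forces in N, time in s.
With the tool pointing down it reaches from about 350 to 875 mm from the base axis. Payload 4.2 kg.
Tool frame: the origin (TCP) lies between the finger pads; the fingertips stand 17 mm ahead of it and the grasp point (between the pads) lies 2 mm behind it (nose_length is the distance from the TCP to the fingertips, in mm); z points along the fingers, y is the direction in which the jaws open and shut (so a half turn about z gives the same grasp; the last joint's range is limited). The gripper opens to 85 mm and grips with 20 to 120 N. Pads are 22 mm wide; open, the fingers measure 114 mm over their backs; the gripper's body (76 mm by 85 mm) begins 54 mm behind the grasp point. The pads swing forward as they close: fully open they stand 13 mm farther back than shut.
Start: joints at [-1.04, 0.385, 0.008, 0, -1.194, -0.259], TCP at [167.808, -602.03, 248.312] pointing down, gripper open.
Joint ranges: [-3.14, 3.14], [-1.21, 2.06], [-1.07, 1.41], [-3.16, 2.05], [-2.99, -0.16], [-3.1, 3.1]. Speed limits (rad/s): [2.79, 2.79, 3.14, 3.14, 3.14, 3.14].

## Interface

Orientations are given as a unit quaternion [x, y, z, w].
In Python, from bench import * gives the robot as it stands.
- The arm moves only by the tool jog_arm, never from a script. Its argument "increments" is a list of rows, each a list of 4 numbers: the shift along the tool's x, y, z in m, then the turn about the tool's z in degrees. A call has 1 to 10 rows; each row is the pose to reach, as a shift and turn from the pose measured when the call began, along the tool's axes at that moment; what a row does not reach only later rows make up. A row lasts 1/8 s, in which the tool goes at most 62.5 mm and 10.7 degrees, less where a joint would pass 70% of its speed; a pose out of reach is approached as far as the arm can. A call with a gripper value outside its range is refused whole. "hand" is the gripper's target within -1 to 1 (fully open at 1, half-way at 0, shut at -1), set as the call begins (left out, the last holds). The fingers move at their own pace and stop on an object; the grip force is fixed at half the most. Time passes only in rows, so rows that repeat a pose let the fingers close. It gives the time, the measured TCP pose, the force and the opening at its end, in the units of the state.
- read_state(): the state, without advancing time (a new reading comes with each control period).
- get_image(name): name is "scene" or "side" or "wrist"; returns the picture (400x640x3 uint8, red, green, blue); there is no depth.
- calibration(name): a dict with "fx", "fy", "cx", "cy" (pixels), "position" and "rotation" of the camera in the world; the wrist camera has in their place "hand_eye" (4x4, takes a point from camera to tool coordinates, whose origin is the TCP and whose axes are the flange's). Camera axes: x right, y up, looking along -z (the intrinsics and any distortion apply to the point x, -y, -z); pixel columns grow to the right and rows downward; lengths in mm; the calibration is good to about 2 mm. A picture is of the moment at which its call begins: read the wrist's pose just before it. calibration takes no time and is no camera call.
- job_done(): hands the job in, once; it reports no verdict.
The state is a dict: "clock": time; "joints": joint angles; "joint_vel": joint speeds; "joint_efforts": joint torques, N m; "position": TCP position; "ee_rot": TCP orientation; "contact_force": force on the tool from outside, world axes, zero at the start; "wrist_torque": the same for the moment, N m; "gripper_width": finger opening in mm.
Only numpy, scipy, OpenCV 4.12 (cv2) and the standard library are available. Lean on these libraries where they do the work, as an engineer would, in place of code of your own. Each camera call takes 0.05 s, during which the arm holds its last target.

## Task

Pick up the aluminium drilling template by its handle and fit it on the drilling jig: find where the two locating pins stand in their slots, lower the plate level over both pins together, still in the grip as the pins enter, until it lies flush on both end blocks, then let go. Lower it gently, do not drop or force it, keep it level throughout, and leave everything else on the bench where it is.

Things in the scene. Friction and masses are not known exactly. Their poses are not given: they have to be found in the camera images.
- template: The drilling template: flat aluminium plate 230 (own x) x 90 (own y) x 10 mm, about 0.6 kg, lying flat on the bench, small steel bushes in its top, a black bridge handle across its middle. Origin at the centre of its underside, z up. It fits the jig only one way round, own x along the jig's x.
- template_handle (a point): Centre of the template's handle bar, 42 mm above the plate's underside, on its middle. The bar runs along the plate's x: 90 mm long, 20 mm wide (y), 20 mm high. Between bar and plate 22 mm are open but for two posts 14 mm thick at x = +-32 mm; the fingers can straddle the bar from above.
- hole_big (a point): Centre, on the underside, of the template's larger through hole, 13.2 mm diameter, at the plate's x = -90 mm, y = 0.
- hole_small (a point): Centre, on the underside, of the template's smaller through hole, 10.2 mm diameter, at the plate's x = +90 mm, y = 0.
- jig: The drilling jig, fixed to the bench: plywood base 260 (own x) x 150 (own y) x 15 mm with two dark wood end blocks, 50 (x) x 140 (y) mm, centred at own x = +-90 mm, tops 48 mm above the bench. A pale timber blank lies across the middle, 200 mm long, top at 43 mm. One steel pin stands out of each end block. Origin under the base's centre, z up.
- jig_seat (a point): Centre of the jig at the height of the end-block tops (48 mm above the bench), axes as the jig's. The seated template's underside centre comes here, except that along the jig's y it is shifted by the unknown setting of the pins.
- slot_big (a point): Middle of the 38 mm slot (along the jig's y) in the block top at the jig's x = -90 mm. The 12 mm pin stands in it, 30 mm above the block, the top 8 mm tapering by 1.5 mm in radius to a flat tip. Both pins are locked rigidly on one carrier, set anywhere from -12 to +12 mm along the jig's y, the same for both; the setting is not reported: see it or feel for it.
- slot_small (a point): Middle of the like slot at the jig's x = +90 mm. The 9 mm pin stands in it, same height and taper (1.5 mm in radius), same unknown shift along the jig's y as the other pin.
- glue: Bystander, to be left alone: the white glue bottle, 52 mm across and 120 mm high, standing; origin under its centre.
- tape: Bystander, to be left alone: an empty cardboard tape core, ring 84 mm across and 40 mm high, lying flat; origin under its centre.
- offcut_a: Bystander, to be left alone: a pale timber offcut 50 x 160 x 35 mm; origin under its centre.
- offcut_b: Bystander, to be left alone: a darker timber offcut 40 x 120 x 40 mm; origin under its centre.
- screwdriver: Bystander, to be left alone: a screwdriver with black handle lying on the bench; origin under its middle.
- wrench: Bystander, to be left alone: a steel wrench lying on the bench; origin under its middle.
- tin: Bystander, to be left alone: an open steel tin 72 mm across and 80 mm high; origin under its centre.
Mind the look-alikes: they are no part of the job. There is more than one size of the template; the job needs the larger.

How it is judged:
By the outcome, as a careful person would: the job done as asked, in the order asked, and still so for the second after the job is handed in, with the robot touching nothing.
It also fails if it takes over 61 s, if anything falls off the work surface, if the arm or the gripper's body presses on something with over 40 N, if the wrist force passes 120 N, or if a joint passes its speed limit or range.

## Working session

There is one attempt and no reset: what is moved stays moved. The work goes in short steps, Python scripts to look and compute and a tool call to move; the robot and the scene stay as the last step left them, time stands still between calls to the robot, and variables do not carry over. Pictures are saved under pics/ and viewed, and the job is handed in when it is done.

Besides the shell and the picture viewer there is one more tool, called after "Call:" as name([rows], argument=value, ...), one row to a line, values as JSON. jog_arm: Moves the arm, as the interface text tells. Its arguments: {"type":"object","properties":{"increments":{"type":"array"},"hand":{"type":"number"}},"required":["increments"]}

```bash
mkdir -p pics; ls; python3 - <<'E'
from bench import *
import cv2
print(read_state())
for n in ["scene","side","wrist"]:
    c=calibration(n); print(n,c)
    cv2.imwrite(f"pics/{n}0.png",cv2.cvtColor(get_image(n),cv2.COLOR_RGB2BGR))
E
```

```text
pics
{'clock': 0.0, 'joints': array([-1.04040523e+00,  3.85581338e-01,  6.63788980e-03, -5.42070409e-04,
       -1.19401459e+00, -2.58591469e-01]), 'joint_vel': array([-0.00093528,  0.00157032,  0.00057104, -0.00037553,  0.00021129,
        0.00047347]), 'joint_efforts': array([ 9.38982976e-05, -3.92289591e+01,  1.88405800e+01,  4.18631405e+00,
       -4.62918411e-03, -1.09421272e-06]), 'position': array([ 167.66857988, -601.51920167,  247.20492359]), 'ee_rot': array([-1.35382727e-01,  9.90792756e-01,  1.09465921e-03, -1.82848893e-04]), 'contact_force': array([ 0.12891951,  0.4232634 , -0.74903308]), 'wrist_torque': array([ 0.00385245, -0.02370082, -0.00708037]), 'gripper_width': 85.55754724411149}
scene {'fx': 515.1311727660474, 'fy': 515.1311727660474, 'cx': 323.8349061637405, 'cy': 197.18838162905186, 'position': array([1554.6057006 , -319.02240267,  840.43147231]), 'rotation': array([0.37743383, 0.27217166, 0.50668411, 0.72576684])}
side {'fx': 375.45146879419934, 'fy': 375.45146879419934, 'cx': 322.52059357121215, 'cy': 197.20795427025013, 'position': array([136.58383517, 848.20094281, 786.70580133]), 'rotation': array([-0.10088825,  0.41472374,  0.88481878, -0.18687295])}
wrist {'fx': 331.89997905214756, 'fy': 331.89997905214756, 'cx': 319.01454330009835, 'cy': 198.8699013253109, 'hand_eye': array([[-7.94458569e-04,  9.50172695e-01,  3.11722985e-01,
         8.09947305e+01],
       [ 9.99999514e-01,  5.72946622e-04,  8.02186427e-04,
        -3.22143720e-01],
       [ 5.83615007e-04,  3.11723471e-01, -9.50172688e-01,
        -1.25872922e+02],
       [ 0.00000000e+00,  0.00000000e+00,  0.00000000e+00,
         1.00000000e+00]])}
```

View pics/scene0.png

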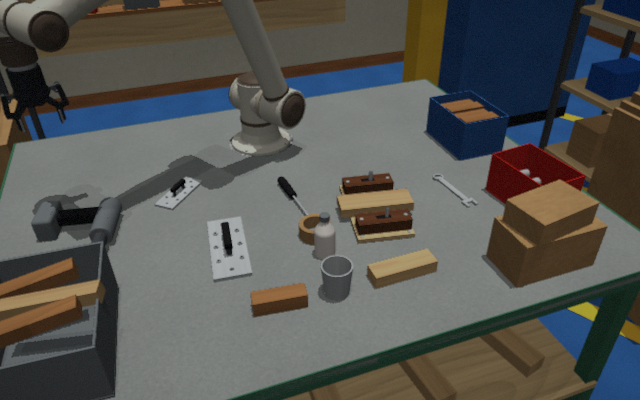

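View pics/side0.png

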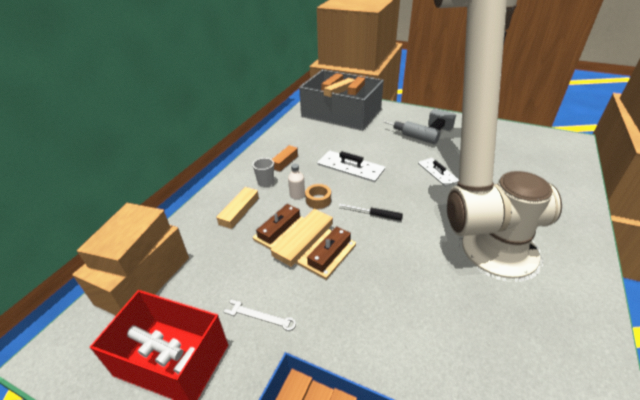

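View pics/wrist0.png

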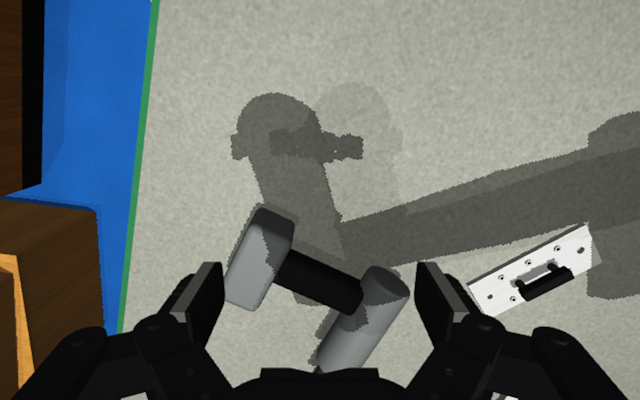

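Look-alikes. The larger template is at scene (228,247) / side (350,165). The smaller one is at scene (178,192) / side (437,170). I choose the larger and check it in a close crop.

```bash
cat > h.py <<'E'
from bench import *
import cv2, numpy as np
from scipy.spatial.transform import Rotation as R
def cam(n,st=None):
    c=calibration(n)
    if 'hand_eye' in c:
        H=np.array(c['hand_eye']); T=np.eye(4); T[:3,:3]=R.from_quat(st['ee_rot']).as_matrix(); T[:3,3]=st['position']
        M=T@H; return c,M[:3,:3],M[:3,3]
    return c,R.from_quat(c['rotation']).as_matrix(),np.array(c['position'])
def ray(C,u,v):
    c,Rm,p=C
    d=Rm@np.array([(u-c['cx'])/c['fx'],-(v-c['cy'])/c['fy'],-1.]); return p,d/np.linalg.norm(d)
def onz(C,u,v,z):
    p,d=ray(C,u,v); return p+d*(z-p[2])/d[2]
def proj(C,P):
    c,Rm,p=C; q=Rm.T@(np.array(P)-p); return c['cx']+c['fx']*q[0]/-q[2], c['cy']-c['fy']*q[1]/-q[2]
def tri(obs):
    A=np.zeros((3,3));b=np.zeros(3)
    for C,u,v in obs:
        p,d=ray(C,u,v);M=np.eye(3)-np.outer(d,d);A+=M;b+=M@p
    X=np.linalg.solve(A,b); return X,[np.linalg.norm(np.cross(X-ray(*o)[0],ray(*o)[1])) for o in obs]
E
python3 - <<'E'
from h import *
a=cv2.imread('pics/scene0.png'); b=cv2.imread('pics/side0.png')
A=cv2.resize(a[170:290,190:430],None,fx=3.3,fy=3.3,interpolation=cv2.INTER_CUBIC)
cv2.imwrite('pics/sc_crop.png',A)
B=cv2.resize(b[140:280,240:400],None,fx=4,fy=4,interpolation=cv2.INTER_CUBIC)
cv2.imwrite('pics/sd_crop.png',B)
S=cam('scene');D=cam('side')
print(calibration('scene').keys())
print('big',onz(S,228,247,10),onz(D,350,165,10)); print('small',onz(S,178,192,10))
print('jig',onz(S,375,203,43),onz(D,302,237,43))
E
```

```text
dict_keys(['fx', 'fy', 'cx', 'cy', 'position', 'rotation'])
big [ 537.25238528 -219.12146748   10.        ] [ 528.40152415 -208.13289396   10.        ]
small [ 240.03045312 -307.50097964   10.        ]
jig [535.56735432 182.55882288  43.        ] [507.40918571 213.23834153  43.        ]
```

View pics/sc_crop.png

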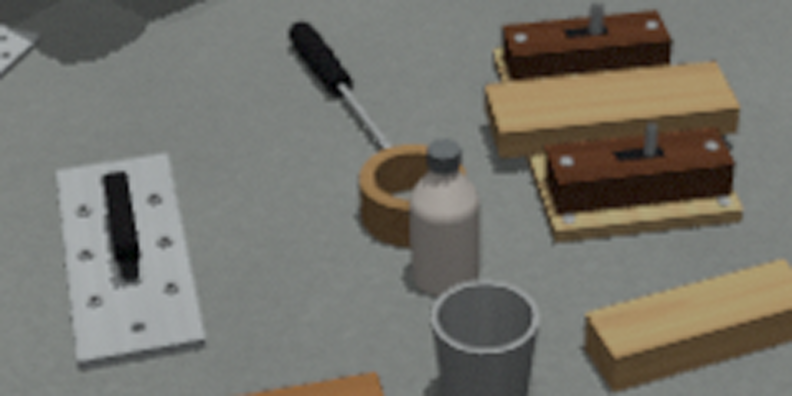

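View pics/sd_crop.png

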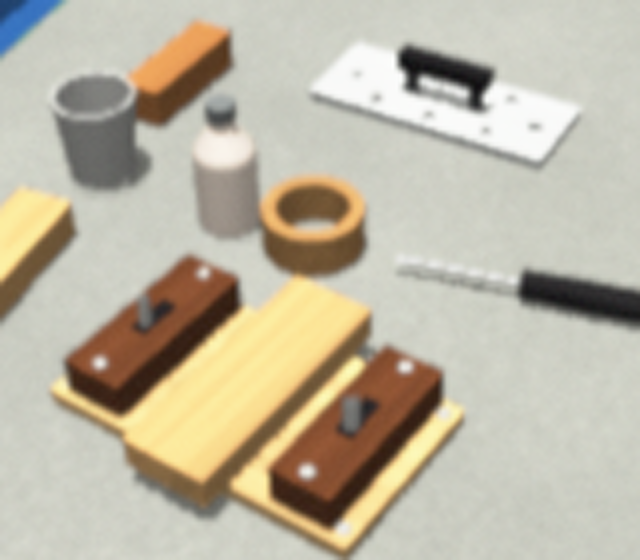

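```bash
python3 - <<'E'
from h import *
S=cam('scene');D=cam('side')
P=np.array([onz(S,190+u/3.3,170+v/3.3,10) for u,v in [(57,170),(167,153),(205,345),(78,362)]]);print('scene corners',P.round(1),P.mean(0).round(1))
Q=np.array([onz(D,240+u/4,140+v/4,10) for u,v in [(310,93),(360,43),(581,110),(541,163)]]);print('side',Q.round(1),Q.mean(0).round(1))
print('handle', tri([(S,190+121/3.3,170+215/3.3),(D,240+446/4,140+58/4)]))
for n,s,d in [('near-robot pin tip',(597,8),(352,398)),('far pin tip',(652,127),(144,294))]:
  print(n,tri([(S,190+s[0]/3.3,170+s[1]/3.3),(D,240+d[0]/4,140+d[1]/4)]))
# screws on blocks
print('block scr scene',[onz(S,190+u/3.3,170+v/3.3,48).round(1) for u,v in[(521,38),(652,25),(566,161),(711,146)]])
print('block scr side',[onz(D,240+u/4,140+v/4,48).round(1) for u,v in[(405,367),(307,471),(204,272),(100,363)]])
E
```

```text
scene corners [[ 412.8 -250.7   10. ]
 [ 421.7 -162.1   10. ]
 [ 656.4 -185.5   10. ]
 [ 642.  -273.1   10. ]] [ 533.2 -217.9   10. ]
side [[ 642.  -173.1   10. ]
 [ 633.6 -268.1   10. ]
 [ 406.5 -241.7   10. ]
 [ 414.6 -153.1   10. ]] [ 524.2 -209.    10. ]
handle (array([ 530.28224214, -219.3127131 ,   45.29264332]), [np.float64(3.1142976886524836), np.float64(3.1142976886525076)])
near-robot pin tip (array([427.11383539, 217.35288839,  69.1745777 ]), [np.float64(0.614799162500916), np.float64(0.6147991625008511)])
far pin tip (array([604.55348742, 184.01686712,  71.44977486]), [np.float64(0.8372458708030713), np.float64(0.8372458708029475)])
block scr scene [array([418.3, 151.5,  48. ]), array([439.5, 265.4,  48. ]), array([593.6, 118.3,  48. ]), array([615.7, 231.9,  48. ])]
block scr side [array([413.6, 156.3,  48. ]), array([435.8, 269.3,  48. ]), array([590.3, 122.2,  48. ]), array([611.7, 236.6,  48. ])]
```

Two plates are in view; the larger one at scene (228,247) is the right one. It measures about 230x90 mm and its long axis lies near world -6°. The jig axis lies near -10.6°. I now fly above the plate to see which end carries the larger hole.

Call:
jog_arm([
  [-0.49, 0.26, -0.04, 21],
  [-0.49, 0.26, -0.04, 21],
  [-0.49, 0.26, -0.04, 21],
  [-0.49, 0.26, -0.04, 21],
  [-0.49, 0.26, -0.04, 21],
  [-0.49, 0.26, -0.04, 21],
  [-0.49, 0.26, -0.04, 21],
  [-0.49, 0.26, -0.04, 21],
  [-0.49, 0.26, -0.04, 21],
  [-0.49, 0.26, -0.04, 21],
])

```text
clock: 1.4
position: [572.5, -216.7, 287.0]
ee_rot: [0.045, 0.999, 0.001, -0.001]
contact_force: [-0.4, 0.4, 0.7]
gripper_width: 85.6
```

```bash
cat > look.py <<'E'
from h import *
import sys,pickle
n=sys.argv[1]; st=read_state(); im=get_image('wrist')
pickle.dump(st,open(f'pics/{n}.pkl','wb'))
cv2.imwrite(f'pics/{n}.png',cv2.cvtColor(im,cv2.COLOR_RGB2BGR))
print(st['clock'],st['position'].round(1),st['ee_rot'].round(4),st['contact_force'].round(1),st['gripper_width'],st['joints'].round(2))
E
python3 look.py w1
```

```text
1.4 [ 572.5 -216.7  287. ] [ 4.49e-02  9.99e-01  1.00e-03 -5.00e-04] [-0.4  0.4  0.7] 85.5713287964044 [-0.1   0.34  0.04 -0.   -1.27 -1.56]
```

View pics/w1.png

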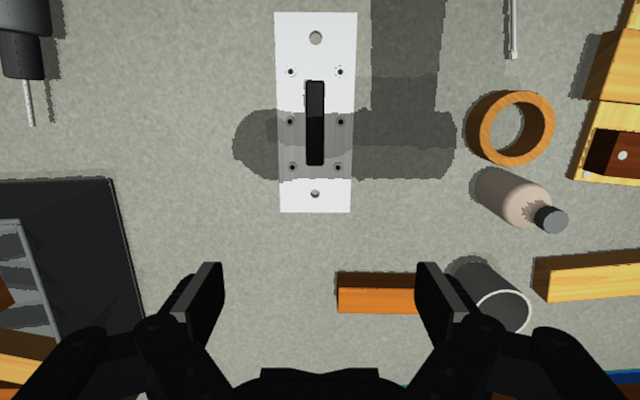

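The wrist view shows the larger hole at (315,37), the robot side, and the smaller at (315,194). Plate +x therefore points away from the robot. Now I measure it.

```bash
cat > plate.py <<'E'
from h import *
import pickle
def measure(n,zt=10,crop=(0,225,255,380)):
    st=pickle.load(open(f'pics/{n}.pkl','rb')); im=cv2.imread(f'pics/{n}.png'); C=cam('wrist',st)
    hsv=cv2.cvtColor(im,cv2.COLOR_BGR2HSV)
    g=cv2.cvtColor(im,cv2.COLOR_BGR2GRAY)
    return st,im,C,hsv,g
E
python3 - <<'E'
from plate import *
st,im,C,hsv,g=measure('w1')
for nm,(u,v) in dict(big=(315,37),small=(315,194)).items():
    s=g[v-14:v+15,u-14:u+15]; 
    m=((s<0.5*(np.percentile(s,85)+s.min()))*255).astype(np.uint8)
    k,l,stt,ce=cv2.connectedComponentsWithStats(m)
    i=min(range(1,k),key=lambda j:np.hypot(*(ce[j]-14))-stt[j,4]*0.1)
    c=ce[i]+[u-14,v-14]; print(nm,c,stt[i],onz(C,*c,10).round(2),onz(C,*c,5).round(2))
# plate corners: warp-free, edges from points
A=cv2.resize(im[0:225,230:400],None,fx=2.6,fy=2.6,interpolation=cv2.INTER_CUBIC);cv2.imwrite('pics/w1c.png',A)
E
```

```text
big [315.33333333  33.54545455] [ 9  8 12  7 33] [ 432.74 -208.48   10.  ] [ 432.   -208.46    5.  ]
small [314.73076923 194.88461538] [10 12  8  6 26] [ 617.56 -226.7    10.  ] [ 619.12 -226.9     5.  ]
```

View pics/w1c.png

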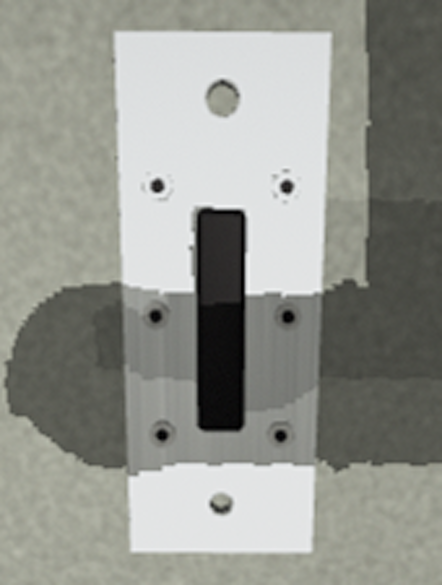

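```bash
python3 - <<'E'
from plate import *
st,im,C,hsv,g=measure('w1')
b={}
for nm,(u,v) in dict(big=(315,37),small=(315,194)).items():
    s=g[v-12:v+13,u-12:u+13]; m=((s<200)*255).astype(np.uint8)
    k,l,stt,ce=cv2.connectedComponentsWithStats(m); i=1+np.argmax(stt[1:,4])
    x,y,w,h,a=stt[i]; c=ce[i]+[u-12,v-12]; b[nm]=onz(C,*c,10); print(nm,c,stt[i],np.percentile(s,80),b[nm].round(2))
d=b['small']-b['big'];print(np.linalg.norm(d),np.degrees(np.arctan2(d[1],d[0])),(b['small']+b['big'])/2)
P=np.array([onz(C,230+(u)/2.6,v/2.6,10) for u,v in [(115,32),(331,32),(313,552),(131,552)]]);print(P.round(1),P.mean(0))
e=P[2]+P[3]-P[0]-P[1];print(np.degrees(np.arctan2(e[1],e[0])),np.linalg.norm(e)/2)
H=np.array([onz(C,230+u/2.6,v/2.6,52) for u,v in [(199,212),(244,212),(243,430),(198,430)]]);print(H.round(1),H.mean(0))
print(R.from_quat(st['ee_rot']).as_matrix().round(4))
E
```

```text
big [315.19018405  37.12883436] [  6   5  14  15 163] 224.0 [ 436.28 -208.98   10.  ]
small [314.50746269 193.3880597 ] [ 7  7 10  9 67] 228.0 [ 615.55 -226.79   10.  ]
180.1513418755792 -5.675011110604903 [ 525.91609059 -217.88240427   10.        ]
[[ 408.1 -250.7   10. ]
 [ 416.2 -161.4   10. ]
 [ 645.3 -183.    10. ]
 [ 637.  -273.2   10. ]] [ 526.65536729 -217.07167288   10.        ]
-5.492045637996721 230.07822364424783
[[ 482.4 -221.8   52. ]
 [ 484.  -204.2   52. ]
 [ 571.3 -212.1   52. ]
 [ 569.5 -231.2   52. ]] [ 526.82322796 -217.3225594    52.        ]
[[-0.996   0.0897 -0.001 ]
 [ 0.0897  0.996   0.002 ]
 [ 0.0012  0.0019 -1.    ]]
```

Call:
jog_arm([
  [0.048, 0.406, -0.048, 5.4],
  [0.048, 0.406, -0.048, 5.4],
  [0.048, 0.406, -0.048, 5.4],
  [0.048, 0.406, -0.048, 5.4],
  [0.048, 0.406, -0.048, 5.4],
  [0.048, 0.406, -0.048, 5.4],
  [0.048, 0.406, -0.048, 5.4],
  [0.048, 0.406, -0.048, 5.4],
  [0.048, 0.406, -0.048, 5.4],
  [0.048, 0.406, -0.048, 5.4],
])

```text
clock: 2.7
position: [560.6, 189.0, 335.7]
ee_rot: [0.094, 0.996, 0.001, -0.001]
contact_force: [-0.2, 0.8, -0.4]
gripper_width: 85.6
```

```bash
python3 look.py w2; python3 -c "
import cv2
a=cv2.imread('pics/w2.png');cv2.imwrite('pics/w2c.png',cv2.resize(a[0:230,215:425],None,fx=2.6,fy=2.6,interpolation=cv2.INTER_CUBIC))"
```

```text
2.7 [560.6 189.  335.7] [ 9.390e-02  9.956e-01  7.000e-04 -1.200e-03] [-0.2  0.8 -0.4] 85.57778914935767 [ 0.6   0.28  0.08 -0.   -1.37 -2.36]
```

View pics/w2.png

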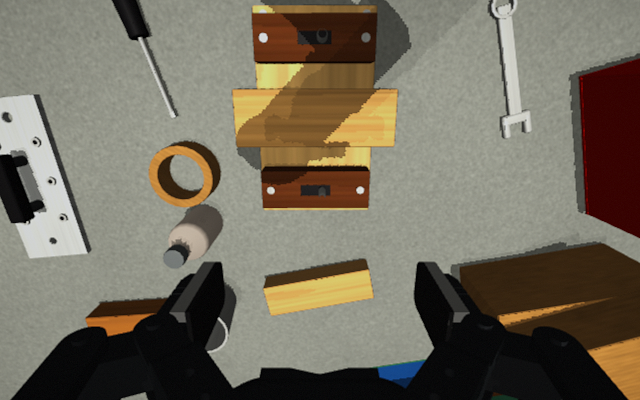

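View pics/w2c.png

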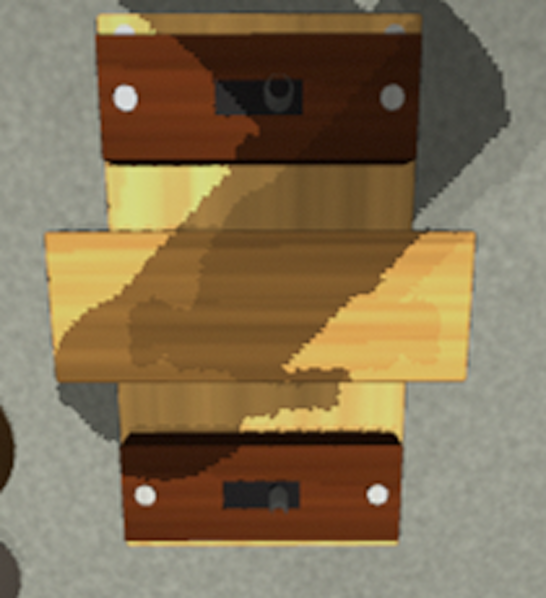

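```bash
python3 - <<'E'
import cv2,numpy as np
a=cv2.imread('pics/w2.png')
f=lambda r:cv2.resize(np.clip(a[r[0]:r[1],r[2]:r[3]].astype(float)*2.2,0,255).astype(np.uint8),None,fx=12,fy=12,interpolation=cv2.INTER_NEAREST)
cv2.imwrite('pics/pins.png',np.vstack([f((25,47,295,335)),f((178,200,295,335))]))
E
```

```text
(no output)
```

View pics/pins.png

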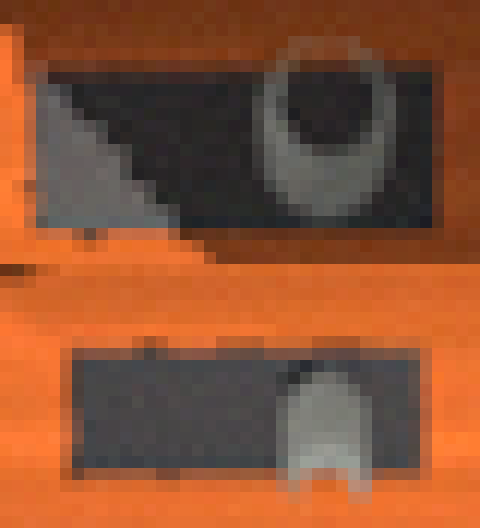

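```bash
python3 - <<'E'
from plate import *
st,im,C,hsv,g=measure('w2')
a=np.array([onz(C,314.75,37.5,48),onz(C,315.5,190.5,48)])
t=np.array([onz(C,322.4,33.6,78),onz(C,322.1,196.8,78)])
for q in (a,t):
    d=q[1]-q[0]; print(q.round(1),q.mean(0).round(2),np.linalg.norm(d),np.degrees(np.arctan2(d[1],d[0])))
sc=np.array([onz(C,215+u/2.6,v/2.6,48) for u,v in [(125,97),(392,97),(145,495),(377,495)]]);print(sc.round(1),sc.mean(0))
d=sc[2]+sc[3]-sc[0]-sc[1];print(np.degrees(np.arctan2(d[1],d[0])))
d=sc[1]+sc[3]-sc[0]-sc[2];print(np.degrees(np.arctan2(d[1],d[0]))-90, 'screws')
yaw=np.radians(-10.8);ny=np.array([-np.sin(yaw),np.cos(yaw)])
print('shift',(t-a)[:,:2]@ny)
# base of pin at block top / edges
E
```

```text
[[424.2 209.5  48. ]
 [601.8 175.8  48. ]] [513.   192.62  48.  ] 180.6666912126286 -10.738977475707616
[[426.3 217.6  78. ]
 [602.4 184.1  78. ]] [514.31 200.86  78.  ] 179.2516098149604 -10.755652669525398
[[413.1 152.   48. ]
 [434.9 266.2  48. ]
 [590.7 118.7  48. ]
 [612.5 232.7  48. ]] [512.77835857 192.40046259  48.        ]
-10.669344463925007
-10.821439576437442 screws
shift [8.36234383 8.30866787]
```

The jig measures consistently. The thick pin (11.4 px wide) is at wrist (322,34) on the robot side and the thin one (7.8 px) at (322,197). Pin shift is +8.3 mm, yaw is -10.7°, and the seat target is (514.4, 200.8). I go back to grasp the plate.

Call:
jog_arm([
  [-0.0425, -0.4057, 0.05, -5.2],
  [-0.0425, -0.4057, 0.05, -5.2],
  [-0.0425, -0.4057, 0.05, -5.2],
  [-0.0425, -0.4057, 0.05, -5.2],
  [-0.0425, -0.4057, 0.05, -5.2],
  [-0.0425, -0.4057, 0.05, -5.2],
  [-0.0425, -0.4057, 0.05, -5.2],
  [-0.0425, -0.4057, 0.15, -5.2],
  [-0.0425, -0.4057, 0.2, -5.2],
  [-0.0425, -0.4057, 0.2, -5.2],
], hand=1)

```text
clock: 4.0
position: [523.1, -217.7, 131.3]
ee_rot: [0.05, 0.999, 0.001, -0.004]
contact_force: [-0.0, -0.1, 0.3]
gripper_width: 85.2
```

```bash
cat > goto.py <<'E'
from h import *
import sys
x,y,z,yaw=map(float,sys.argv[1:5]) # yaw = plate yaw; tool x dir = yaw+180
st=read_state(); M=R.from_quat(st['ee_rot']).as_matrix()
cur=np.degrees(np.arctan2(M[1,0],M[0,0]))
d=M.T@(np.array([x,y,z])-st['position'])
print('t',st['clock'],'pos',st['position'].round(2),'yaw',round((cur+360)%360-180,2),'F',st['contact_force'].round(1),'T',st['wrist_torque'].round(2),'w',round(st['gripper_width'],1))
print('tilt',M[:2,2].round(4),'shift m',(d/1000).round(4),'turn',round((cur-yaw-180+180)%360-180,2))
E
python3 goto.py 526.3 -217.5 60 -5.6; python3 goto.py 526.3 -217.5 40 -5.6
```

```text
t 4.0 pos [ 523.1  -217.72  131.29] yaw -5.73 F [-0.  -0.1  0.3] T [ 0.04 -0.01 -0.01] w 85.2
tilt [-0.0087  0.0033] shift m [-0.0038  0.0004  0.0713] turn -0.13
t 4.0 pos [ 523.1  -217.72  131.29] yaw -5.73 F [-0.  -0.1  0.3] T [ 0.04 -0.01 -0.01] w 85.2
tilt [-0.0087  0.0033] shift m [-0.004   0.0003  0.0913] turn -0.13
```

Call:
jog_arm([
  [-0.0035, 0, 0.03, 0],
  [-0.0035, 0, 0.05, 0],
  [-0.0035, 0, 0.06, 0],
  [-0.0035, 0, 0.0713, 0],
  [-0.0035, 0, 0.0713, 0],
  [-0.0035, 0, 0.0713, 0],
])

```text
clock: 4.75
position: [526.5, -218.0, 60.7]
ee_rot: [0.05, 0.999, 0.001, -0.004]
contact_force: [-0.1, 1.0, 0.1]
gripper_width: 85.0
```

```bash
python3 goto.py 526.3 -217.5 40 -5.6; python3 look.py w3
```

```text
t 4.75 pos [ 526.47 -217.96   60.68] yaw -5.72 F [-0.1  1.   0.1] T [-0.04  0.02 -0.  ] w 85.0
tilt [-0.0073  0.003 ] shift m [0.0001 0.0004 0.0207] turn -0.12
4.75 [ 526.5 -218.    60.7] [ 0.0499  0.9987  0.0013 -0.0037] [-0.1  1.   0.1] 84.99682720502001 [-0.11  0.5  -0.35 -0.   -0.73 -1.56]
```

View pics/w3.png

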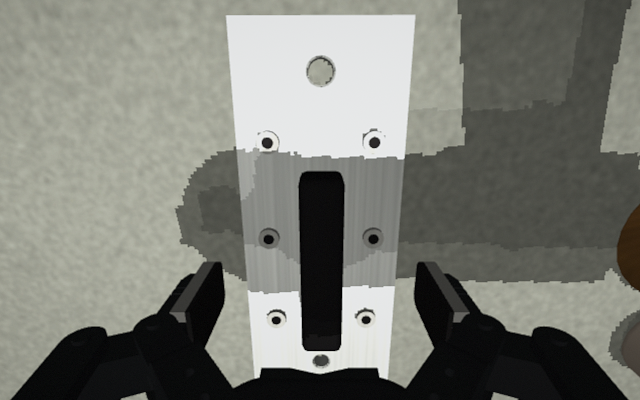

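The wrist view shows the bar centred between the pads (x≈321, pads at 222 and 417). The larger hole is at (320,71). I lower to the grasp height.

Call:
jog_arm([
  [0, 0.0004, 0.007, 0],
  [0, 0.0004, 0.014, 0],
  [0, 0.0004, 0.0207, 0],
  [0, 0.0004, 0.0207, 0],
  [0, 0.0004, 0.0207, 0],
])

```text
clock: 5.42
position: [526.5, -217.5, 40.0]
ee_rot: [0.05, 0.999, 0.001, -0.004]
contact_force: [-1.6, 0.6, 0.1]
gripper_width: 85.6
```

Call:
jog_arm([
  [0, 0, 0, 0],
  [0, 0, 0, 0],
  [0, 0, 0, 0],
  [0, 0, 0, 0],
  [0, 0, 0, 0],
  [0, 0, 0, 0],
  [0, 0, 0, 0],
  [0, 0, 0, 0],
  [0, 0, 0, 0],
  [0, 0, 0, 0],
], hand=-1)

```text
clock: 6.68
position: [526.6, -217.4, 40.3]
ee_rot: [0.05, 0.999, 0.001, -0.003]
contact_force: [-0.2, 3.0, 6.1]
gripper_width: 18.8
```

```bash
python3 goto.py 526.3 -217.5 40 -5.6; python3 look.py w4
```

```text
t 6.675 pos [ 526.64 -217.39   40.26] yaw -5.7 F [-0.2  3.   6.1] T [ 0.82  0.22 -0.01] w 18.8
tilt [-0.0068  0.0029] shift m [ 0.0003 -0.0001  0.0003] turn -0.1
6.675 [ 526.6 -217.4   40.3] [ 0.0497  0.9988  0.0013 -0.0035] [-0.2  3.   6.1] 18.78290231409296 [-0.11  0.53 -0.36 -0.   -0.69 -1.56]
```

View pics/w4.png

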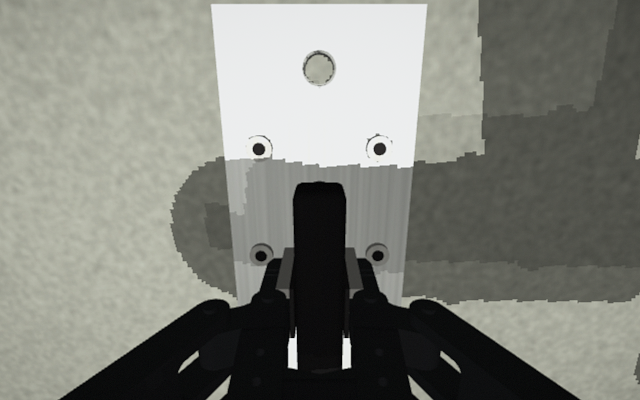

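The fingers have closed on the bar and the reading is 18.8 mm, so the plate is held. I lift gently.

Call:
jog_arm([
  [0, 0, -0.005, 0],
  [0, 0, -0.012, 0],
  [0, 0, -0.02, 0],
  [0, 0, -0.03, 0],
  [0, 0, -0.03, 0],
  [0, 0, -0.03, 0],
  [0, 0, -0.03, 0],
])

```text
clock: 7.6
position: [526.5, -217.4, 69.9]
ee_rot: [0.05, 0.999, 0.001, -0.004]
contact_force: [0.3, 0.7, -5.4]
gripper_width: 19.4
```

```bash
python3 goto.py 526.3 -217.5 240 -5.6; python3 look.py w5
```

```text
t 7.6 pos [ 526.54 -217.41   69.92] yaw -5.7 F [ 0.3  0.7 -5.4] T [-0.04 -0.04 -0.03] w 19.4
tilt [-0.0076  0.0031] shift m [ 0.0016  0.0003 -0.1701] turn -0.1
7.6 [ 526.5 -217.4   69.9] [ 0.0498  0.9988  0.0013 -0.0039] [ 0.3  0.7 -5.4] 19.43632703334413 [-0.11  0.48 -0.34 -0.   -0.75 -1.56]
```

View pics/w5.png

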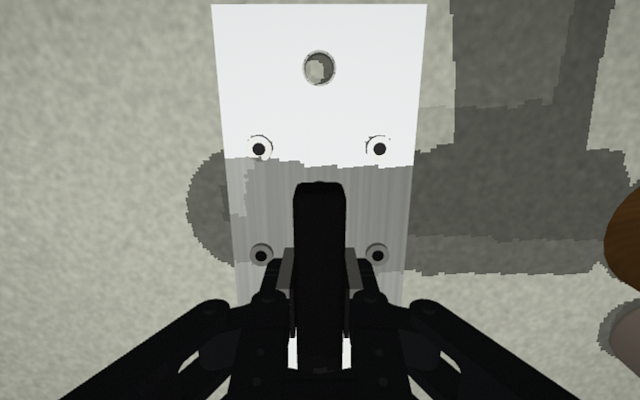

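The plate hangs firmly in the grip: the picture is unchanged with the hole at (319,68), and the load is about 5.4 N. I measure where the plate sits relative to the TCP.

```bash
python3 - <<'E'
from plate import *
for n in ['w4','w5']:
    st,im,C,hsv,g=measure(n); zt=st['position'][2]-30.2
    u,v=319,68
    s=g[v-22:v+23,u-22:u+23]; m=((s<215)*255).astype(np.uint8)
    cs,_=cv2.findContours(m,cv2.RETR_EXTERNAL,cv2.CHAIN_APPROX_NONE); c=max(cs,key=cv2.contourArea)
    (x,y),(w,h),a=cv2.fitEllipse(cv2.convexHull(c)); p=(x+u-22,y+v-22)
    P=onz(C,*p,zt)
    M=R.from_quat(st['ee_rot']).as_matrix(); print(n,p,(w,h),P.round(2),(M.T@(P-st['position'])).round(2))
    # bush/plate corners
    E=np.array([onz(C,*q,zt) for q in [(211,4.5),(428,4.5)]]); print((M.T@(E-st['position']).T).T.round(2))
E
```

```text
w4 (318.7860507965088, 67.66050148010254) (33.69875717163086, 36.75136184692383) [ 436.68 -209.13   10.06] [90.12 -0.79 30.84]
[[114.7  -45.72  30.91]
 [114.66  44.83  31.11]]
w5 (318.7842540740967, 67.65827178955078) (33.81845474243164, 36.64836502075195) [ 436.55 -209.14   39.72] [90.12 -0.79 30.91]
[[114.72 -45.75  31.  ]
 [114.68  44.85  31.2 ]]
```

The plate sits centred on the TCP to within 0.6 mm. I raise it clear of the bottle, then carry it across.

Call:
jog_arm([
  [0, 0, -0.01, 0],
  [0, 0, -0.03, 0],
  [0, 0, -0.055, 0],
  [0, 0, -0.08, 0],
  [0, 0, -0.105, 0],
  [0, 0, -0.125, 0],
  [0, 0, -0.135, 0],
  [0, 0, -0.135, 0],
  [0, 0, -0.135, 0],
])

```text
clock: 8.78
position: [526.9, -217.6, 203.8]
ee_rot: [0.05, 0.999, 0.002, -0.005]
contact_force: [0.1, -0.0, -5.6]
gripper_width: 19.2
```

```bash
python3 goto.py 514.7 201.3 205 -10.7
```

```text
t 8.775 pos [ 526.91 -217.62  203.85] yaw -5.72 F [ 0.1 -0.  -5.6] T [ 0.05 -0.   -0.05] w 19.2
tilt [-0.0096  0.0038] shift m [0.0539 0.4156 0.0005] turn 4.98
```

Call:
jog_arm([
  [0.002, 0.015, 0, 0],
  [0.007, 0.055, 0, 0.7],
  [0.014, 0.108, 0, 1.4],
  [0.021, 0.165, 0, 2.1],
  [0.028, 0.222, 0, 2.8],
  [0.036, 0.28, 0, 3.5],
  [0.043, 0.335, 0, 4.2],
  [0.05, 0.38, 0, 5],
  [0.053, 0.407, 0, 5],
  [0.0539, 0.4156, 0.0005, 5],
])

```text
clock: 10.02
position: [513.8, 203.3, 204.3]
ee_rot: [0.092, 0.996, 0.001, -0.006]
contact_force: [0.8, -0.5, -4.5]
gripper_width: 18.9
```

```bash
python3 goto.py 514.7 201.3 130 -10.7;
```

```text
t 10.025 pos [513.83 203.32 204.29] yaw -10.56 F [ 0.8 -0.5 -4.5] T [-0.11 -0.01  0.02] w 18.9
tilt [-0.0108  0.0032] shift m [-0.0021 -0.0019  0.0743] turn 0.14
```

Call:
jog_arm([
  [-0.0021, -0.0019, 0.01, 0.15],
  [-0.0021, -0.0019, 0.025, 0.15],
  [-0.0021, -0.0019, 0.04, 0.15],
  [-0.0021, -0.0019, 0.055, 0.15],
  [-0.0021, -0.0019, 0.068, 0.15],
  [-0.0021, -0.0019, 0.074, 0.15],
  [-0.0021, -0.0019, 0.074, 0.15],
  [-0.0021, -0.0019, 0.074, 0.15],
  [-0.0021, -0.0019, 0.074, 0.15],
])

```text
clock: 11.15
position: [515.1, 201.6, 130.9]
ee_rot: [0.093, 0.996, 0.002, -0.005]
contact_force: [-0.2, -0.2, -4.2]
gripper_width: 19.6
```

```bash
python3 goto.py 514.7 201.3 122 -10.7; python3 look.py w6; python3 - <<'E'
from h import *
for n in ['scene','side']:
    cv2.imwrite(f'pics/{n}6.png',cv2.cvtColor(get_image(n),cv2.COLOR_RGB2BGR))
a=cv2.imread('pics/scene6.png');b=cv2.imread('pics/side6.png')
cv2.imwrite('pics/c6.png',np.hstack([cv2.resize(a[140:260,310:440],(390,360),interpolation=2),cv2.resize(b[170:290,235:365],(390,360),interpolation=2)]))
E
```

```text
t 11.15 pos [515.06 201.56 130.88] yaw -10.7 F [-0.2 -0.2 -4.2] T [-0.01 -0.02  0.  ] w 19.6
tilt [-0.0097  0.004 ] shift m [ 0.0002 -0.0003  0.0089] turn -0.0
11.15 [515.1 201.6 130.9] [ 0.0933  0.9956  0.0015 -0.005 ] [-0.2 -0.2 -4.2] 19.608380554708262 [ 0.66  0.38 -0.32 -0.01 -0.88 -2.41]
```

View pics/w6.png

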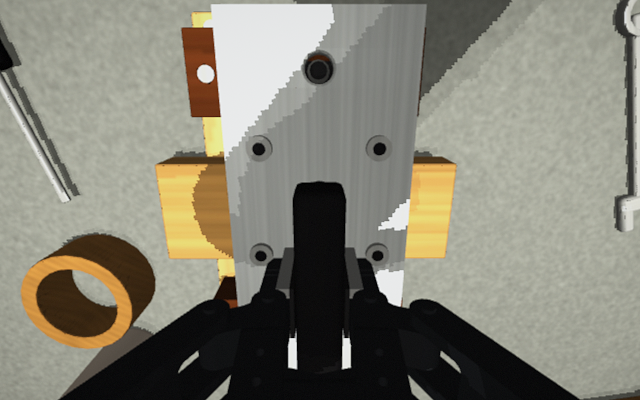

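View pics/c6.png

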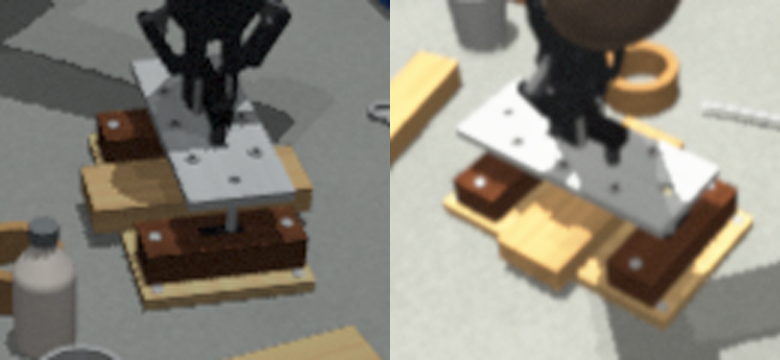

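The thick pin shows through the larger hole at wrist (319,69). I measure the offset.

```bash
cat > pin.py <<'E'
from plate import *
import sys
n=sys.argv[1]; st,im,C,hsv,g=measure(n)
M=R.from_quat(st['ee_rot']).as_matrix()
hole_tool=np.array([90.12,-0.79,30.9])
H=M@hole_tool+st['position']; print('hole top px',np.round(proj(C,H),2),'world',H.round(2))
print('ideal tip px (z78 below hole)',np.round(proj(C,[H[0],H[1],78]),2))
for z in (78,70): 
  a=np.array(proj(C,[H[0],H[1],z])); b=np.array(proj(C,[H[0]+1,H[1],z])); print(z,'px/mm',np.linalg.norm(b-a).round(2))
A=im[45:93,295:343]; A=np.clip(A.astype(float)*2.2,0,255).astype(np.uint8)
cv2.imwrite('pics/%s_pin.png'%n,cv2.resize(A,None,fx=12,fy=12,interpolation=cv2.INTER_NEAREST))
E
python3 pin.py w6
```

```text
hole top px [318.9   67.51] world [426.07 217.64 100.9 ]
ideal tip px (z78 below hole) [318.87  70.91]
78 px/mm 2.11
70 px/mm 2.01
```

View pics/w6_pin.png

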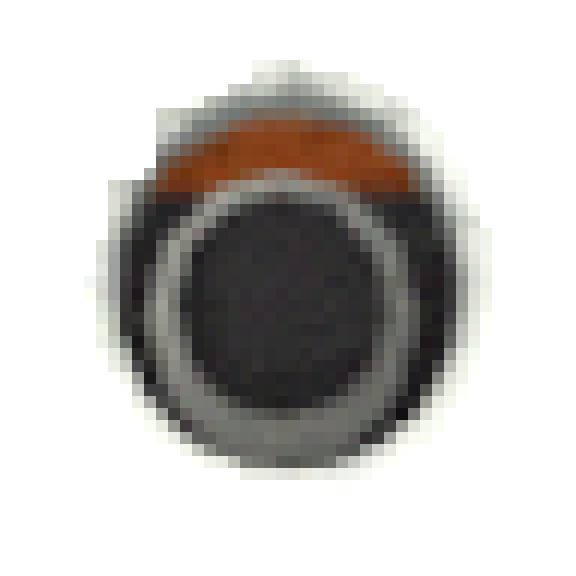

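The tip sits at about (318.5,69.8) against an ideal (318.9,70.9), so the correction is +0.5 mm in tool x and -0.2 mm in tool y. I work out the lowering.

```bash
python3 goto.py 514.5 201.45 122 -10.7;python3 goto.py 514.5 201.45 106 -10.7
```

```text
t 11.3 pos [514.88 201.4  130.65] yaw -10.71 F [ 0.6  0.4 -5.4] T [-0.01 -0.02 -0.03] w 18.6
tilt [-0.0102  0.0036] shift m [ 0.0003 -0.      0.0087] turn -0.01
t 11.3 pos [514.88 201.4  130.65] yaw -10.71 F [ 0.6  0.4 -5.4] T [-0.01 -0.02 -0.03] w 18.6
tilt [-0.0102  0.0036] shift m [ 0.0001 -0.0001  0.0247] turn -0.01
```

Call:
jog_arm([
  [0.0003, 0, 0.003, 0],
  [0.0003, 0, 0.006, 0],
  [0.0003, 0, 0.009, 0],
  [0.0003, 0, 0.011, 0],
  [0.0003, 0, 0.013, 0],
  [0.0002, 0, 0.015, 0],
  [0.0002, 0, 0.017, 0],
  [0.0002, 0, 0.017, 0],
])

```text
clock: 12.3
position: [514.4, 201.4, 113.4]
ee_rot: [0.093, 0.996, 0.001, -0.005]
contact_force: [0.7, -0.0, -4.7]
gripper_width: 19.1
```

```bash
python3 goto.py 514.5 201.45 102 -10.7; python3 look.py w7; python3 pin.py w7
```

```text
t 12.3 pos [514.39 201.44 113.42] yaw -10.71 F [ 0.7 -0.  -4.7] T [-0.08  0.03 -0.02] w 19.1
tilt [-0.0106  0.0034] shift m [-0.0002  0.      0.0114] turn -0.01
12.3 [514.4 201.4 113.4] [ 0.0933  0.9956  0.0012 -0.0054] [ 0.7 -0.  -4.7] 19.09932752577587 [ 0.66  0.4  -0.34 -0.01 -0.84 -2.41]
hole top px [318.9   67.51] world [425.37 217.52  83.51]
ideal tip px (z78 below hole) [318.9   68.43]
78 px/mm 2.34
70 px/mm 2.23
```

View pics/w7_pin.png

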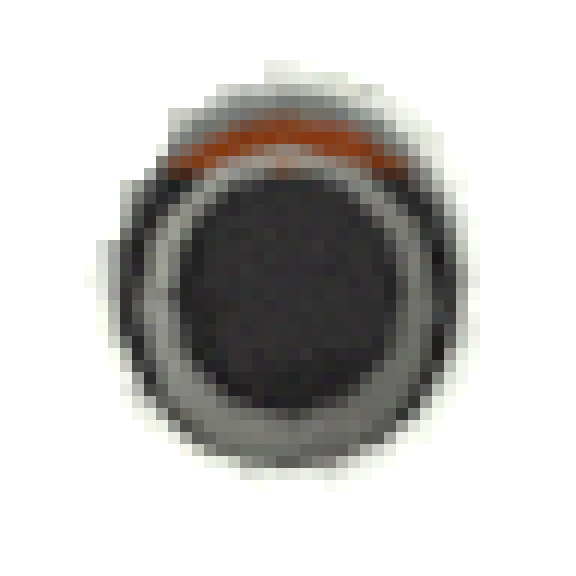

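The pin is now centred in the hole to about 0.1 mm, with the tip already 5 mm into the plate plane and no contact force. I go on lowering.

Call:
jog_arm([
  [0, 0, 0.002, 0],
  [0, 0, 0.004, 0],
  [0, 0, 0.006, 0],
  [0, 0, 0.008, 0],
  [-0.0001, 0, 0.01, 0],
  [-0.0001, 0, 0.012, 0],
  [-0.0001, 0, 0.014, 0],
  [-0.0001, 0, 0.014, 0],
])

```text
clock: 13.35
position: [514.3, 201.5, 99.4]
ee_rot: [0.093, 0.996, 0.001, -0.005]
contact_force: [-0.6, 0.2, -6.1]
gripper_width: 19.3
```

```bash
python3 goto.py 514.4 201.4 88.5 -10.7
```

```text
t 13.35 pos [514.33 201.45  99.39] yaw -10.71 F [-0.6  0.2 -6.1] T [ 0.02 -0.03  0.03] w 19.3
tilt [-0.0106  0.0033] shift m [-0.0002 -0.0001  0.0109] turn -0.01
```

Call:
jog_arm([
  [0, 0, 0.002, 0],
  [0, 0, 0.004, 0],
  [0, 0, 0.006, 0],
  [0, 0, 0.007, 0],
  [0, 0, 0.008, 0],
  [0, 0, 0.009, 0],
  [0, 0, 0.0095, 0],
  [0, 0, 0.0095, 0],
])

```text
clock: 14.35
position: [514.2, 201.5, 89.8]
ee_rot: [0.093, 0.996, 0.001, -0.005]
contact_force: [-0.6, -0.1, -4.8]
gripper_width: 19.2
```

```bash
python3 goto.py 514.4 201.4 88 -10.7
```

```text
t 14.35 pos [514.22 201.47  89.85] yaw -10.71 F [-0.6 -0.1 -4.8] T [-0.   -0.04 -0.  ] w 19.2
tilt [-0.0107  0.0033] shift m [-0.0002 -0.      0.0018] turn -0.01
```

Call:
jog_arm([
  [0, 0, 0.0007, 0],
  [0, 0, 0.0013, 0],
  [0, 0, 0.0018, 0],
  [0, 0, 0.0018, 0],
  [0, 0, 0.0018, 0],
])

```text
clock: 14.98
position: [514.3, 201.5, 88.3]
ee_rot: [0.093, 0.996, 0.001, -0.005]
contact_force: [-1.6, -0.6, -1.2]
gripper_width: 19.1
```

```bash
python3 goto.py 514.4 201.4 88 -10.7
```

```text
t 14.975 pos [514.27 201.52  88.31] yaw -10.7 F [-1.6 -0.6 -1.2] T [-0.04  0.17  0.03] w 19.1
tilt [-0.0104  0.0034] shift m [-0.0002 -0.0001  0.0003] turn -0.0
```

First contact: the vertical force has gone from -4.8 to -1.2 N. A small further press should bring both ends down.

Call:
jog_arm([
  [0, 0, 0.0004, 0],
  [0, 0, 0.0008, 0],
  [0, 0, 0.0008, 0],
  [0, 0, 0.0008, 0],
])

```text
clock: 15.48
position: [514.3, 201.5, 88.3]
ee_rot: [0.093, 0.996, 0.001, -0.005]
contact_force: [-4.2, -0.5, 6.4]
gripper_width: 18.8
```

```bash
python3 goto.py 514.4 201.4 88 -10.7
```

```text
t 15.475 pos [514.27 201.51  88.26] yaw -10.69 F [-4.2 -0.5  6.4] T [-0.24  1.04 -0.06] w 18.8
tilt [-0.0101  0.0034] shift m [-0.0002 -0.0001  0.0003] turn 0.01
```

```bash
python3 - <<'E'
from h import *
for n in ['scene','side']:
    cv2.imwrite(f'pics/{n}7.png',cv2.cvtColor(get_image(n),cv2.COLOR_RGB2BGR))
a=cv2.imread('pics/scene7.png');b=cv2.imread('pics/side7.png')
cv2.imwrite('pics/c7.png',np.hstack([cv2.resize(a[160:250,330:430],(400,360),interpolation=2),cv2.resize(b[190:280,250:350],(400,360),interpolation=2)]))
E
```

```text
(no output)
```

View pics/c7.png

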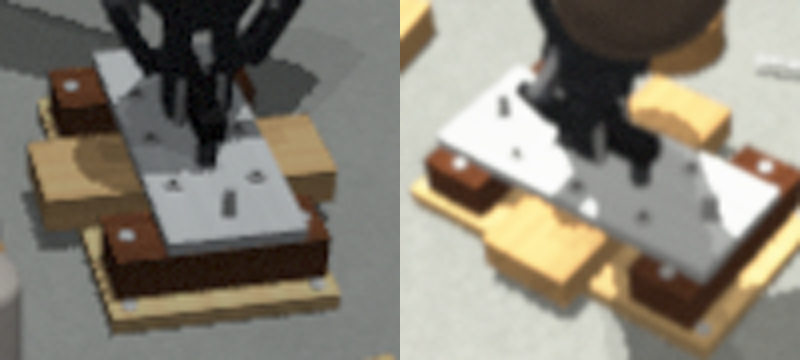

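The plate lies on both blocks with both pins through, seen in the scene at (229,203) and in the side view at (505,105) and (708,207) of the crop. I release, then withdraw.

Call:
jog_arm([
  [0, 0, 0, 0],
  [0, 0, 0, 0],
  [0, 0, 0, 0],
  [0, 0, 0, 0],
  [0, 0, 0, 0],
  [0, 0, 0, 0],
  [0, 0, 0, 0],
  [0, 0, 0, 0],
], hand=1)

```text
clock: 16.58
position: [514.3, 201.5, 88.3]
ee_rot: [0.093, 0.996, 0.001, -0.005]
contact_force: [-1.0, 0.0, -0.5]
gripper_width: 85.3
```

```bash
python3 goto.py 514.4 201.4 88 -10.7; python3 look.py w8
```

```text
t 16.575 pos [514.29 201.55  88.28] yaw -10.69 F [-1.   0.  -0.5] T [ 0.01 -0.04 -0.04] w 85.3
tilt [-0.0101  0.0034] shift m [-0.0001 -0.0001  0.0003] turn 0.01
16.575 [514.3 201.5  88.3] [ 0.0931  0.9956  0.0012 -0.0052] [-1.   0.  -0.5] 85.34426640264121 [ 0.66  0.44 -0.36 -0.01 -0.78 -2.41]
```

View pics/w8.png

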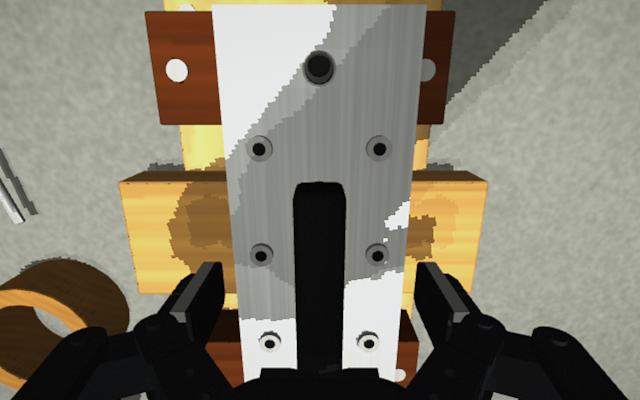

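The gripper is open and nothing moved: the hole and pin are still at (319,67). I withdraw straight up.

Call:
jog_arm([
  [0, 0, -0.01, 0],
  [0, 0, -0.03, 0],
  [0, 0, -0.06, 0],
  [0, 0, -0.1, 0],
  [-0.02, 0, -0.15, 0],
  [-0.02, 0, -0.2, 0],
  [-0.02, 0, -0.23, 0],
  [-0.02, 0, -0.24, 0],
  [-0.02, 0, -0.24, 0],
  [-0.02, 0, -0.24, 0],
])

```text
clock: 17.88
position: [535.6, 196.7, 326.2]
ee_rot: [0.093, 0.996, 0.0, -0.007]
contact_force: [-0.2, 0.4, -0.1]
gripper_width: 85.4
```

```bash
python3 look.py w9; python3 - <<'E'
from h import *
for n in ['scene','side']:
    cv2.imwrite(f'pics/{n}9.png',cv2.cvtColor(get_image(n),cv2.COLOR_RGB2BGR))
a=cv2.imread('pics/scene9.png');b=cv2.imread('pics/side9.png')
cv2.imwrite('pics/c9.png',np.hstack([cv2.resize(a[160:250,330:430],(400,360),interpolation=2),cv2.resize(b[190:280,250:350],(400,360),interpolation=2)]))
E
```

```text
17.875 [535.6 196.7 326.2] [ 9.320e-02  9.956e-01  3.000e-04 -6.700e-03] [-0.2  0.4 -0.1] 85.4154982926486 [ 0.63  0.25  0.02 -0.01 -1.34 -2.39]
```

View pics/w9.png

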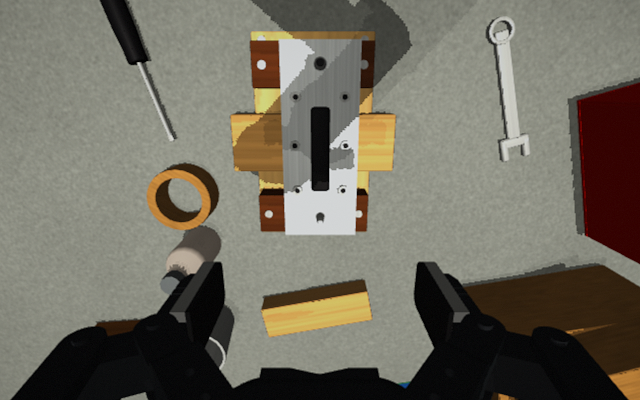

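View pics/c9.png

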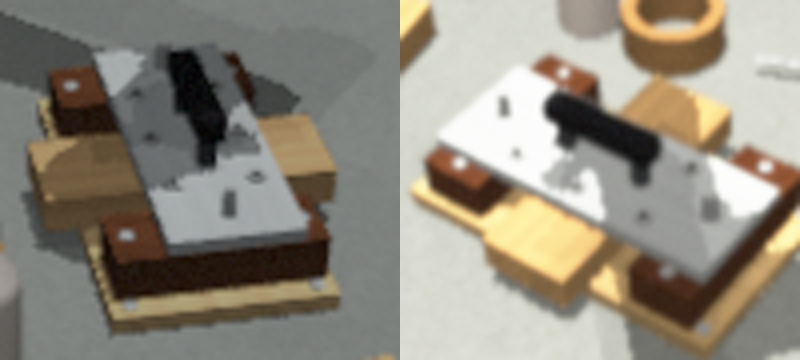

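View pics/scene9.png

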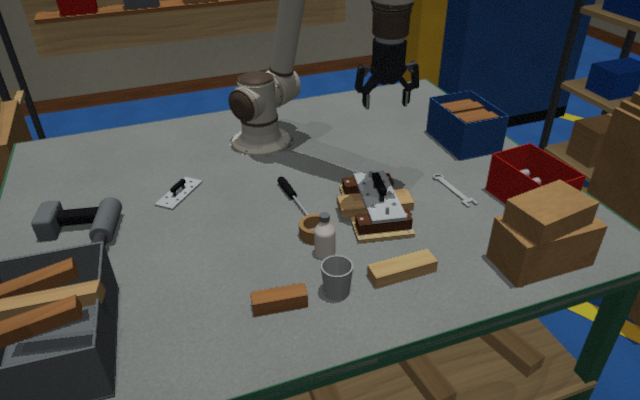

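The plate is flush on both blocks with a pin through each hole (wrist (320,64) and (320,217)). The bystanders are at the same pixels as at the start, and the arm is clear. I hand in.

```bash
python3 -c "
from bench import *
print(job_done())"
```

```text
the job is handed in; nothing more can be done
None
```

The larger template is seated on the jig with both pins through its holes and the gripper clear. I handed in at about 18 s of the 61 s allowed.

- **Grasp and fit:** I gripped the plate by its handle and carried it over the bystanders. From the wrist camera the pins stood at about +8.3 mm along the jig's y, with the jig turned about -10.7°. I corrected the last 0.5 mm by sighting the thick pin through the larger hole, lowered in small steps with the plate in the grip, and released once it was down.
- **Forces:** The reading rose from about -5 N (the plate's weight) to +6 N as the plate touched down, with at most 4 N sideways while lowering. It read near zero after release.
- **Last checks:** The views after withdrawal show the plate on both end blocks, both pins through and nothing else moved.
- **Disagreements:**
  - The tool's tilt drifted about 0.2° between grasp and placing. The plate was that far from level until contact.
  - Pressing down also gave a 1 N·m wrist moment. I put most of it down to the sideways force and saw no gap in the pictures, but I did not measure one.

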